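# Bed a sharpening stone down on its spacer bars

## Task

The sharpening stone has ridden up in its clamping holder, so the two brass spacer bars under it are loose and have slipped out toward the front. Push both bars fully home by their tabs, then tap or press the stone gently down, at one end and the other as needed, until both bars are pinched firmly under it and no longer slide; the stone is brittle and chips under a hard push (30 N). Leave the things standing round the holder where they are.

Things in the scene. Friction and masses are not known exactly. Their poses are not given: they have to be found in the camera images.
- holder: Dark steel stone holder fixed on screw feet. All heights below are over its origin, which is 2 to 12 mm above the table. Base 92 (x) x 262 (y) mm, z = 4 to 15; end jaws at both y ends, tops z = 47; black knob at +y out to y = 152 mm. Origin at its middle; x points away from the robot (yaw within 0.4 rad), y left along the stone, z up. Bars lie at y = +60 and -60 between ridges along x.
- stop_left (a point): Point between the left (+y) bar's two steel stop posts, in their front faces: x = -46, y = +60, z = 27 mm in the holder's frame. The rear face of the bar's tab meets the posts here when home. Post tops: z = 36 mm.
- stop_right (a point): The same point between the right (-y) bar's stop posts: x = -46, y = -60, z = 27 mm in the holder's frame.
- stone: Sharpening stone, 64 (x) x 180 (y) x 26 (z) mm, red-brown above, grey below, 0.5 kg, held by friction between the end jaws; it only moves up/down and tilts, and cannot be taken out. Axes as the holder's; origin: centre of its underside. Bedded, its top is 55 to 56 mm above the holder's origin; at the start its middle is 5 to 8 mm higher and it tilts up to 0.04 rad about x. Chips above 30 N.
- stone_left (a point): Point on the stone's top above the left (+y) bar, 60 mm left of its middle: press this end here. About 8 to 11 N straight down sinks the whole stone slowly; when the other end is on its bar, about 9 to 15 N sinks this end. A bar lies on a sprung seat that yields 1 mm per 20 N, 2 mm at most. Press to about 16 to 22 N; friction then keeps the pinch. Pressing one end can loosen the other.
- stone_right (a point): The same point above the right (-y) bar, 60 mm right of the stone's middle; it behaves the same.
- bar_left: Loose brass bar under the stone's left (+y) part, 100 mm along x, 12 x 12 mm section, on a sprung rubber seat. Upright tab at its front end: 26 mm wide in y, 6 mm thick, z = 18 to 44 in the holder's frame. Origin: in its underside, 46 mm behind the tab's rear face. Home: x = 0, y = +60, z = 18 mm in the holder's frame; it starts 10 to 24 mm short of that (toward -x). Loose, it slides with 1 N.
- bar_right: The same bar under the right (-y) part of the stone; home at x = 0, y = -60, z = 18 mm in the holder's frame.
- tuna_tin: Tin with a green label, 87 mm across, 40 mm high, standing left of the holder; bystander. Origin at the centre of its underside.
- salt_shaker: Salt shaker, 44 mm across, 90 mm high, standing behind the holder; bystander. Origin at the centre of its underside.
- sauce_cup: Small grey sauce cup, 66 mm across, 36 mm high, standing right of the holder; bystander. Origin at the centre of its underside.

How it is judged:
On the way, in this order (a step that is already met when the one before it is completed fails the run):
1. both bars are pushed home against their stop posts (x of each of bar_left, bar_right in the frame of holder above -0.003 m), for 0.2 s.
2. the stone is pressed down until it pinches both bars (contact force between stone and bar_left above 1.5 N and contact force between stone and bar_right above 1.5 N), for 0.2 s.
At the end, for the whole second after the job is handed in: Both bars are home (within 3 mm of touching their stop posts) and each is pinched under the resting stone with more than 1.5 N, so that it no longer slides freely (all of step 1 and all of step 2 and linear speed of stone below 0.01 m/s).
It fails at once if the robot pushes the stone with more than 30 N (it chips) (contact force between any of the fingers, the arm and stone above 30 N).
It fails at once if a bystander (tin, salt shaker, sauce cup) is moved by more than 30 mm (distance of any of tuna_tin, salt_shaker, sauce_cup from where it was at the start of the episode above 0.03 m).
It also fails if it takes over 61 s, if anything falls off the work surface, if the arm or the gripper's body presses on something with over 40 N, if the wrist force passes 120 N, or if a joint passes its speed limit or range.

## Robot

A 6-joint arm with a two-finger parallel gripper is mounted at the origin on a cart in front of the work surface, level with it; the furniture and walls round the work are solid. World frame = base frame: x ahead of the robot, y to its left, z up, the work surface at z = 0. Lengths are in m, angles in rad, forces in N, time in s.
With the tool pointing down it reaches from about 0.35 to 0.95 m from the base axis. Payload 17.4 kg.
Tool frame: the origin (TCP) lies between the finger pads; the fingertips stand 14 mm ahead of it and the grasp point (between the pads) lies 5 mm behind it (r.tip_reach is the distance from the TCP to the fingertips, in m); z points along the fingers, y is the line along which they close (so a half turn about z gives the same grasp; the last joint's range is limited). The gripper opens to 93 mm and grips with 3 to 60 N. Pads are 15 mm wide; open, the fingers measure 128 mm over their backs; the gripper's body (75 mm by 188 mm) begins 65 mm behind the grasp point.
Start: joints at [-1.145, 0.116, 1.442, -0, 1.584, -0.038], TCP at [0.302, -0.604, 0.233] pointing down, gripper open.
Joint ranges: [-2.83, 2.83], [-0.83, 2.19], [0.07, 2.5], [-1.14, 4.28], [0.01, 3], [-2.97, 2.97]. Speed limits (rad/s): [1.89, 1.89, 2.22, 3.14, 3.14, 3.14].

## Interface

Orientations are given as a unit quaternion [w, x, y, z].
In Python, from station import r, jaws, telemetry, optics gives the robot as it stands. Calls block until the motion is done:
- r.move_ptp(position, orientation): joint-space move of the TCP to a pose.
- r.move_l(position, rot=None, v=0.15, contact_N=None): straight line of the TCP; rot=None keeps the orientation; v is the mean speed in m/s. With contact_N (N) it stops when the force on the tool has changed by that much, and returns True; else False.
- r.goto_joints(angles): joint-space move.
- jaws.grip(opening, grip_force=None): opening from 0.0 (shut) to 1.0 (fully open); grip_force is the grip in N (None keeps the last); returns when the fingers have stopped.
- r.pause(seconds).
- r.inverse_kinematics(position, orientation): joint angles nearest the present ones, or None.
- telemetry.state(): the state.
- optics.capture(name): name is "scene" or "side" or "wrist"; returns the picture (384x512x3 uint8, blue, green, red); there is no depth.
- optics.camera_model(name): a dict with "mtx" (3x3 intrinsics, pixels), "rvec" (rotation vector, rad) and "tvec" (3), from world to camera coordinates, as OpenCV has them; the wrist camera has in their place "mount" (4x4, takes a point from camera to tool coordinates, whose origin is the TCP and whose axes are the flange's). Camera axes: x right, y down, z forward; pixel columns grow to the right and rows downward; lengths in m; the calibration is good to about 2 mm. A picture is of the moment at which its call begins: read the wrist's pose just before it. camera_model takes no time and is no camera call.
A pose or a line that the arm cannot do raises r.PlanningError and nothing moves.
- r.hand_in(): hands the job in; it is judged then, once.
The state is a dict: "time_s": time; "joints": joint angles; "joint_velocities": joint speeds; "tau": joint torques, N m; "eef_pos": TCP position; "tool_rot": TCP orientation; "contact_force": force on the tool from outside, world axes, zero at the start; "ft_torque": the same for the moment, N m; "grip_width": opening from 0.0 (shut) to 1.0 (fully open); "grip_force": force on a finger pad.
Only numpy, scipy, OpenCV 4.12 (cv2) and the standard library are available. Lean on these libraries where they do the work, as an engineer would, in place of code of your own. Each camera call takes 0.05 s, during which the arm holds its last target. There are 200 camera calls.

## Working session

There is one attempt and no reset: what is moved stays moved. The work goes in short steps, each a Python script; the robot and the scene stay as the last script left them, time stands still between calls to the robot, and variables do not carry over. Pictures are saved under pics/ and viewed, at most 10 in all, crops included, and the job is handed in when it is done.

```bash
mkdir -p pics
python3 - <<'E'
from station import r,jaws,telemetry,optics
import cv2,numpy as np
for n in("scene","side"):
    cv2.imwrite(f"pics/{n}0.png",optics.capture(n))
    m=optics.camera_model(n);R=cv2.Rodrigues(np.array(m["rvec"],float))[0]
    print(n,np.array(m["mtx"]).round(1).tolist(),(-R.T@np.array(m["tvec"]).ravel()).round(3),R[2].round(2))
print(optics.camera_model("wrist"));print(telemetry.state())
E
```

```text
scene [[442.7, 0.0, 252.1], [0.0, 442.7, 191.3], [0.0, 0.0, 1.0]] [0.197 0.73  0.907] [ 0.38 -0.61 -0.69]
side [[444.4, 0.0, 256.0], [0.0, 444.4, 184.1], [0.0, 0.0, 1.0]] [0.435 0.976 0.816] [ 0.16 -0.79 -0.59]
{'mtx': array([[336.89456131,   0.        , 254.93634257],
       [  0.        , 336.89456131, 192.8065223 ],
       [  0.        ,   0.        ,   1.        ]]), 'mount': array([[ 5.87190829e-04, -9.53517154e-01, -3.01338170e-01,
         8.52153796e-02],
       [ 9.99999767e-01,  4.55179853e-04,  5.08295694e-04,
        -8.15622876e-04],
       [-3.47505600e-04, -3.01338398e-01,  9.53517199e-01,
        -1.51194223e-01],
       [ 0.00000000e+00,  0.00000000e+00,  0.00000000e+00,
         1.00000000e+00]])}
{'time_s': 0.1, 'joints': array([-1.14479863e+00,  1.16433845e-01,  1.44215049e+00, -1.64331245e-05,
        1.58400651e+00, -3.77983811e-02]), 'joint_velocities': array([-0.00014754, -0.00069605, -0.00063542, -0.00022618, -0.00154726,
        0.00110425]), 'tau': array([ 6.82908576e-04, -7.22897887e+01, -6.23862720e+01,  7.80820311e-02,
        2.27550196e-02, -1.02771799e-04]), 'eef_pos': array([ 0.30188367, -0.60355836,  0.2320116 ]), 'tool_rot': array([-4.88136564e-04,  9.73231834e-01,  2.29825037e-01, -1.04328335e-04]), 'contact_force': array([ 0.38079661, -0.48080926,  0.56701815]), 'ft_torque': array([-0.02009899,  0.01348634, -0.0177545 ]), 'grip_force': 0.0, 'grip_width': 1.00371675050268}
```

View pics/scene0.png

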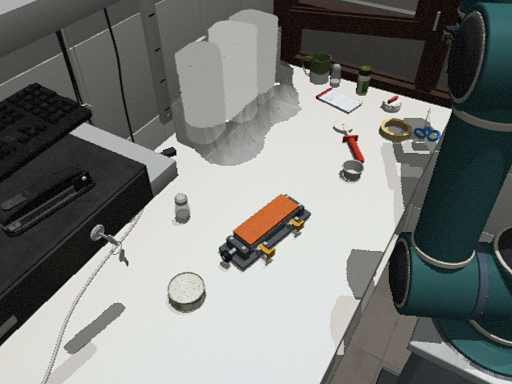

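View pics/side0.png

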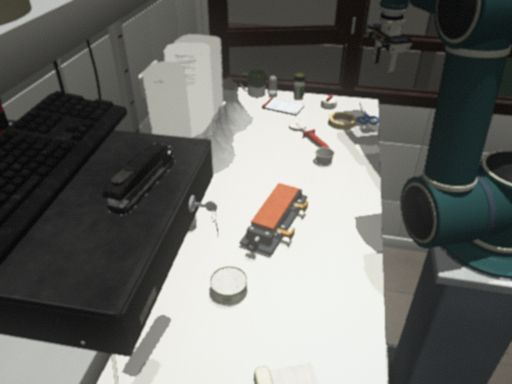

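The scene view shows the orange stone at about (268,220), with brass tabs at (267,250) and (296,225). The tin is at (186,291), the shaker at (181,208) and the cup at (352,170). Next I'll get a coarse pose of the stone, then look from above with the wrist camera.

```bash
cat > h.py <<'E'
from station import r,jaws,telemetry,optics
import cv2,numpy as np
from scipy.spatial.transform import Rotation as Ro
def down(yaw):  # tool z down, tool x at world yaw
    q=(Ro.from_euler('z',yaw)*Ro.from_quat([1,0,0,0])).as_quat(); return np.array([q[3],*q[:3]])
def cam(n):
    m=optics.camera_model(n);K=np.array(m["mtx"],float)
    if n!="wrist":
        R=cv2.Rodrigues(np.array(m["rvec"],float))[0];return K,R.T,-R.T@np.array(m["tvec"],float).ravel()
    s=telemetry.state();q=s["tool_rot"];Rt=Ro.from_quat([q[1],q[2],q[3],q[0]]).as_matrix();M=np.array(m["mount"])
    return K,Rt@M[:3,:3],s["eef_pos"]+Rt@M[:3,3]
def cast(c,uv,z):
    K,R,o=c;uv=np.atleast_2d(np.array(uv,float))
    d=(R@np.linalg.inv(K)@np.c_[uv,np.ones(len(uv))].T).T
    return o+d*((z-o[2])/d[:,2])[:,None]
def proj(c,p):
    K,R,o=c;x=(K@R.T@(np.atleast_2d(p)-o).T).T;return x[:,:2]/x[:,2:]
def orange(im):
    h=cv2.cvtColor(im,cv2.COLOR_BGR2HSV);m=cv2.inRange(h,(0,130,60),(13,255,255))
    c=max(cv2.findContours(m,0,2)[0],key=cv2.contourArea);return m,c
E
python3 - <<'E'
from h import *
for n in("scene","side"):
    c=cam(n);m,k=orange(optics.capture(n));b=cv2.boxPoints(cv2.minAreaRect(k))
    M=cv2.moments(k);p=cast(c,[M['m10']/M['m00'],M['m01']/M['m00']],.068)[0]
    w=cast(c,k[:,0,:],.068);rc=cv2.minAreaRect((w[:,:2]*1000).astype(np.float32));print(n,p.round(4),rc)
yaw=-0.2
P=p+[0,0,.22-.068]
R=down(np.pi+0.0)
print(P,r.inverse_kinematics(P,R))
r.move_ptp(P,R)
c=cam("wrist");im=optics.capture("wrist");cv2.imwrite("pics/w1.png",im);np.savez("w1.npz",K=c[0],R=c[1],o=c[2])
print(telemetry.state()["time_s"],telemetry.state()["contact_force"])
E
```

```text
scene [0.5679 0.0607 0.068 ] ((567.84326171875, 56.47110366821289), (188.0380401611328, 67.54471588134766), 77.72120666503906)
side [0.5719 0.0649 0.068 ] ((570.6204223632812, 58.24061965942383), (179.00086975097656, 58.79054641723633), 76.83951568603516)
[0.57186287 0.06492895 0.22      ] [ 6.87342679e-02 -9.71707831e-02  1.67663639e+00 -4.44089210e-16
  1.56212705e+00 -1.50206206e+00]
2.8 [0.15656356 0.0452462  0.34650034]
```

View pics/w1.png

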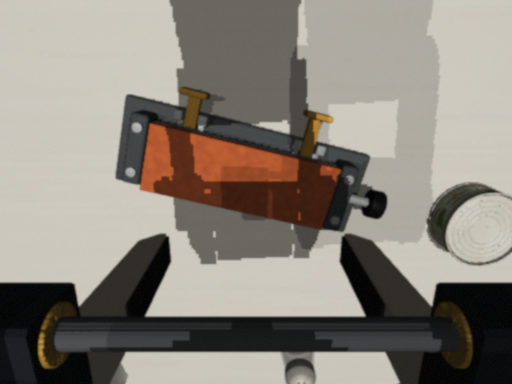

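The wrist view shows the stone (140–340, 125–230) with its yaw at about -12°. The right bar's tab is at (194,94) and the left bar's tab at (318,118), both sticking out toward the robot. I'll take the corners and height from the stone's known size, and the tab positions from their yellow tops.

Run:
```python
from h import *
from scipy.optimize import brentq
f=np.load("w1.npz");c=(f["K"],f["R"],f["o"]);im=cv2.imread("pics/w1.png")
m,k=orange(im);m=cv2.morphologyEx(m,cv2.MORPH_CLOSE,np.ones((7,7)));k=max(cv2.findContours(m,0,2)[0],key=cv2.contourArea)
q=k.astype(np.float32)
def rect(z):
    w=cast(c,k[:,0,:],z);return cv2.minAreaRect((w[:,:2]*1000).astype(np.float32))
for z in(.060,.064,.068,.072,.076):print(z,rect(z))
print(cv2.approxPolyDP(k,8,True)[:,0].tolist())
h=cv2.cvtColor(im,cv2.COLOR_BGR2HSV);y=cv2.inRange(h,(14,120,60),(32,255,255));y[150:]=0
for t in cv2.findContours(y,0,2)[0]:
    if cv2.contourArea(t)>20:print(cv2.contourArea(t),cv2.boundingRect(t),cv2.approxPolyDP(t,2,True)[:,0].tolist())
s=cv2.resize(im[80:240,110:400],None,fx=2.7,fy=2.7,interpolation=cv2.INTER_CUBIC);cv2.imwrite("pics/w1c.png",s)
```

```text
0.06 ((571.4540405273438, 50.268951416015625), (184.2713623046875, 65.7236099243164), 76.4229736328125)
0.064 ((570.3790893554688, 50.46504211425781), (181.90264892578125, 64.8787612915039), 76.4229507446289)
0.068 ((569.30419921875, 50.661094665527344), (179.5338897705078, 64.0339126586914), 76.42293548583984)
0.072 ((568.229248046875, 50.85718536376953), (177.1652374267578, 63.18906021118164), 76.42301177978516)
0.076 ((567.1543579101562, 51.05323791503906), (174.7965087890625, 62.34421157836914), 76.4229965209961)
[[149, 123], [141, 189], [321, 227], [339, 168]]
419.5 (302, 111, 31, 39) [[332, 118], [308, 111], [308, 116], [314, 118], [311, 119], [302, 149], [313, 148], [321, 121], [330, 122]]
513.0 (180, 88, 27, 41) [[180, 88], [181, 93], [189, 95], [183, 125], [194, 128], [200, 100], [205, 99], [206, 94]]
```

View pics/w1c.png

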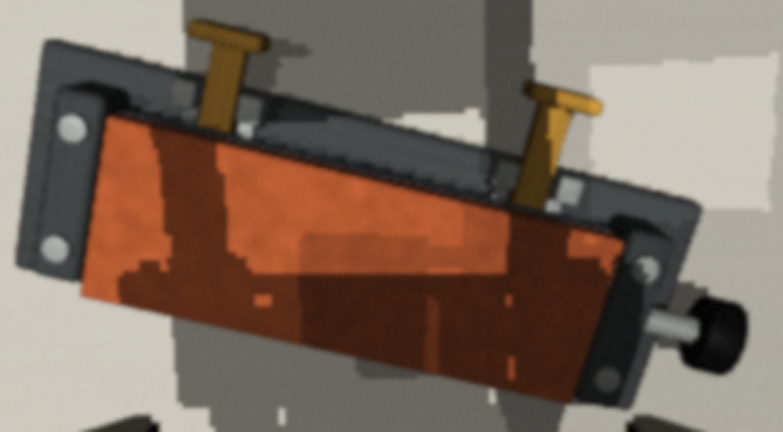

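```bash
cat >> h.py <<'E'
YAW=-0.237; H0=.006; C=np.array([.5693,.0507])
RT=down(np.pi+YAW)
def W(x,y,z): # holder frame -> world
    return np.r_[C+np.array([[np.cos(YAW),-np.sin(YAW)],[np.sin(YAW),np.cos(YAW)]])@[x,y],z+H0]
def Hf(p):
    d=np.asarray(p)[:2]-C;return np.r_[np.array([[np.cos(YAW),np.sin(YAW)],[-np.sin(YAW),np.cos(YAW)]])@d,p[2]-H0]
E
python3 - <<'E'
from h import *
f=np.load("w1.npz");c=(f["K"],f["R"],f["o"])
for uv in([193,91],[320,115]):print(Hf(cast(c,uv,.050)[0]).round(4))
jaws.grip(0.0,20)
def F():return telemetry.state()["contact_force"]
for y in(-.060,.060):
    r.move_ptp(W(-.112,y,.12),RT)
    r.move_l(W(-.112,y,.031+.014),v=.12)
    F0=F()
    hit=r.move_l(W(-.085,y,.045),v=.05,contact_N=6)
    hit=r.move_l(W(-.045,y,.045),v=.025,contact_N=7) if not hit else hit
    s=telemetry.state();print(hit,Hf(s["eef_pos"]).round(4),(F()-F0).round(1),s["time_s"])
    r.move_l(W(-.112,y,.045),v=.12);r.move_l(W(-.112,y,.12),v=.2)
r.move_ptp(np.r_[.5718,.065,.22],RT)
c=cam("wrist");im=optics.capture("wrist");np.savez("w2.npz",K=c[0],R=c[1],o=c[2]);cv2.imwrite("pics/w2.png",im)
cv2.imwrite("pics/w2c.png",cv2.resize(im[60:260,90:400],None,fx=2.5,fy=2.5,interpolation=cv2.INTER_CUBIC));print(telemetry.state()["time_s"])
E
```

```text
[-0.0654 -0.0588  0.044 ]
[-0.072   0.0601  0.044 ]
True [-0.0604 -0.06    0.0446] [-0.2  0.6 -0.5] 7.4083
True [-0.0592  0.0599  0.0446] [-1.5  0.1  0.2] 11.55
13.3667
```

View pics/w2c.png

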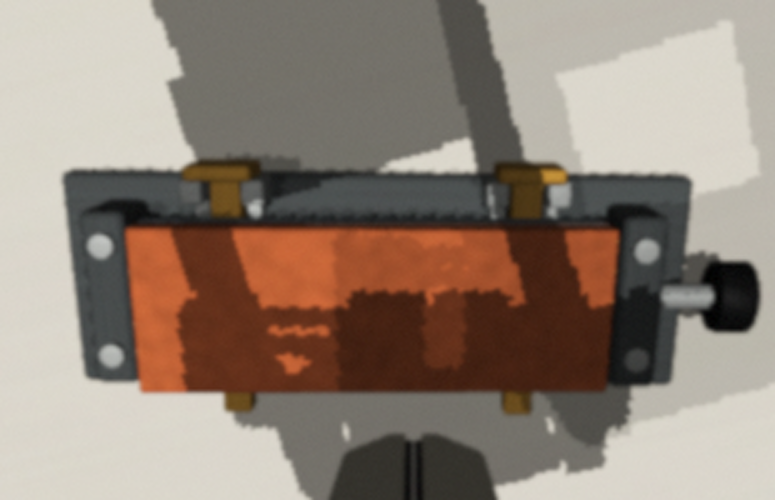

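Both bars are home: the tabs sit against the posts at crop (222,172) and (532,175). Both pushes also stopped at about -60 mm, as expected. Now for the slow presses on the stone.

```bash
cat >> h.py <<'E'
def press(y,N,v=.004,zup=.068+.014+.012):
    r.move_ptp(W(0,y,zup),RT); r.pause(.2)
    F0=telemetry.state()["contact_force"][2]
    a=r.move_l(W(0,y,.050+.014),v=.012,contact_N=4)
    s=telemetry.state();z1=s["eef_pos"][2]-.014-H0;f1=s["contact_force"][2]-F0
    z=s["eef_pos"][2]-H0
    b=r.move_l(W(0,y,z-.012),v=v,contact_N=N-f1) if a else None
    s=telemetry.state();print(y,a,b,"touch",round(z1,4),round(f1,1),"end",round(s["eef_pos"][2]-.014-H0,4),round(s["contact_force"][2]-F0,1),"t",round(s["time_s"],1))
    r.move_l(W(0,y,zup),v=.05)
E
python3 - <<'E'
from h import *
press(-.06,13)
press(.06,13)
E
```

```text
-0.06 True True touch 0.0636 1.8 end 0.059 3.7 t 17.1
0.06 True True touch 0.0554 4.2 end 0.0554 5.5 t 20.9
```

Run:
```python
from h import *
press(-.06,17)
press(.06,17)
```

```text
-0.06 True True touch 0.0587 4.4 end 0.0562 5.1 t 25.1
0.06 True True touch 0.0551 4.6 end 0.0551 4.7 t 29.1
```

```bash
cat >> h.py <<'E'
def step(y,N,ztouch,zup=.068+.014+.004,d=.0003):
    r.move_ptp(W(0,y,zup),RT); r.pause(.15)
    F0=telemetry.state()["contact_force"][2]; t0=telemetry.state()["time_s"]
    r.move_l(W(0,y,ztouch+.014+.001),v=.03)
    z=ztouch+.014+.001;L=[]
    while z>ztouch+.014-.006:
        z-=d;r.move_l(W(0,y,z),v=.006)
        s=telemetry.state();f=s["contact_force"][2]-F0;L.append((round((s["eef_pos"][2]-.014-H0)*1e3,2),round(f,1)))
        if f>N or s["time_s"]-t0>7:break
    print(y,L,s["time_s"]);r.move_l(W(0,y,zup),v=.05)
E
python3 - <<'E'
from h import *
step(-.06,17,.0562)
E
```

```text
-0.06 [(np.float64(56.98), np.float64(-0.2)), (np.float64(56.57), np.float64(0.8)), (np.float64(56.29), np.float64(-0.8)), (np.float64(56.14), np.float64(2.8)), (np.float64(56.14), np.float64(6.3)), (np.float64(56.06), np.float64(8.2)), (np.float64(55.94), np.float64(10.9)), (np.float64(55.76), np.float64(12.2)), (np.float64(55.52), np.float64(12.5)), (np.float64(55.29), np.float64(13.2)), (np.float64(55.17), np.float64(16.0)), (np.float64(55.07), np.float64(17.7))] 34.0833
```

Run:
```python
from h import *
step(.06,18.5,.0551)
```

```text
0.06 [(np.float64(55.88), np.float64(-0.2)), (np.float64(55.49), np.float64(0.4)), (np.float64(55.24), np.float64(-0.3)), (np.float64(55.17), np.float64(5.2)), (np.float64(55.18), np.float64(7.8)), (np.float64(55.15), np.float64(11.2)), (np.float64(55.1), np.float64(14.2)), (np.float64(55.06), np.float64(16.6)), (np.float64(54.99), np.float64(18.1)), (np.float64(54.87), np.float64(21.0))] 38.4833
```

Run:
```python
from h import *
step(-.06,18.5,.0550)
```

```text
-0.06 [(np.float64(55.74), np.float64(-0.6)), (np.float64(55.4), np.float64(-0.5)), (np.float64(55.23), np.float64(1.4)), (np.float64(55.18), np.float64(5.1)), (np.float64(55.18), np.float64(8.1)), (np.float64(55.17), np.float64(11.2)), (np.float64(55.08), np.float64(13.8)), (np.float64(55.04), np.float64(16.6)), (np.float64(54.96), np.float64(18.3)), (np.float64(54.89), np.float64(20.2))] 42.8917
```

Run:
```python
from h import *
step(.06,7,.0550)
step(-.06,7,.0550)
r.move_ptp(np.r_[.5718,.065,.22],RT)
im=optics.capture("wrist")
cv2.imwrite("pics/w3c.png",cv2.resize(im[60:260,90:400],None,fx=2.5,fy=2.5,interpolation=cv2.INTER_CUBIC));print(telemetry.state()["time_s"])
```

```text
0.06 [(np.float64(55.77), np.float64(-0.8)), (np.float64(55.37), np.float64(-0.2)), (np.float64(55.18), np.float64(0.7)), (np.float64(55.16), np.float64(5.4)), (np.float64(55.1), np.float64(7.9))] 46.0583
-0.06 [(np.float64(55.79), np.float64(-0.1)), (np.float64(55.38), np.float64(0.1)), (np.float64(55.1), np.float64(0.3)), (np.float64(55.0), np.float64(3.4)), (np.float64(54.99), np.float64(7.4))] 49.1917
50.3833
```

View pics/w3c.png

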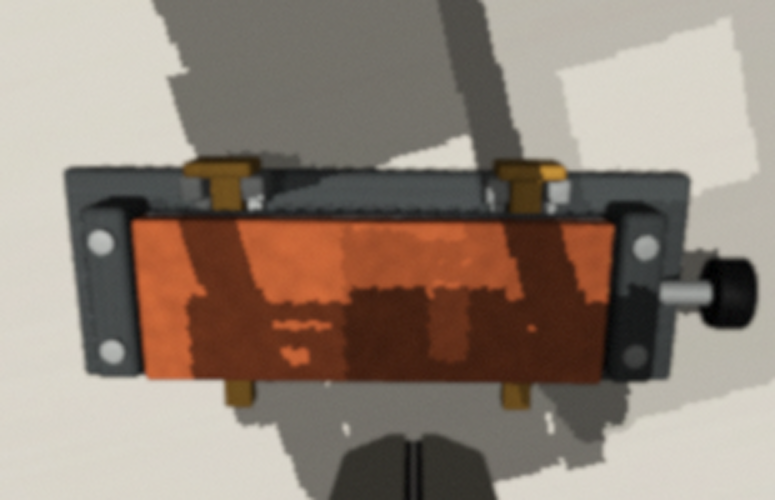

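The bars are still home, with tabs at the posts at (222,168) and (530,170), and the stone is level. The left end reads 0.15 mm higher than the right, so I'll press it once more, moderately, and hand in.

Run:
```python
from h import *
step(.06,15.8,.0547,zup=.078)
print(telemetry.state()["time_s"])
print(r.hand_in())
```

```text
0.06 [(np.float64(55.39), np.float64(0.4)), (np.float64(55.17), np.float64(1.1)), (np.float64(55.15), np.float64(4.3)), (np.float64(55.13), np.float64(7.2)), (np.float64(55.06), np.float64(11.1)), (np.float64(55.06), np.float64(15.1)), (np.float64(55.0), np.float64(16.5))] 53.3333
53.6917
the job is handed in; nothing more can be done
None
```

I handed the job in at 53.7 s with both bars pushed home and the stone pressed down onto both of them, at no more than 21 N in the readings I took; the pinch force itself could not be measured, and the hand-in gave no verdict.

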